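# Click the red-banded socket onto the torque tester's drive

### The arm

A 6-joint arm with a two-finger parallel gripper is mounted at the origin on the work surface. World frame = base frame: x ahead of the robot, y to its left, z up, the work surface at z = 0. Lengths are in m, angles in rad, forces in N, time in s.
With the tool pointing down it reaches from about 0.2 to 0.875 m from the base axis. Payload 3.4 kg.
Tool frame: the origin (TCP) lies between the finger pads; the fingertips stand 25 mm ahead of it and the grasp point (between the pads) lies 6 mm ahead of it (r.nose_length is the z of the fingertips in the tool frame, in m); z points along the fingers, x is the direction in which the jaws open and shut, and the axes are right-handed (so a half turn about z gives the same grasp; the last joint's range is limited). The gripper opens to 94 mm and grips with 3 to 60 N. Pads are 16 mm wide; open, the fingers measure 119 mm over their backs; the gripper's body (75 mm by 177 mm) begins 78 mm behind the grasp point.
Start: joints at [1.137, 0.276, 1.505, -0, 1.361, -0.121], TCP at [0.177, 0.547, 0.23] pointing down, gripper open.
Joint ranges: [-2.89, 2.89], [-0.75, 2.08], [0.22, 2.7], [-1.18, 4.32], [0.11, 2.71], [-2.7, 2.7]. Speed limits (rad/s): [2.57, 2.57, 3.14, 3.14, 3.14, 3.14].

### API

Orientations are given as a unit quaternion [w, x, y, z].
In Python, from plant import r, gripper_to, inverse_kinematics, vision, models, telemetry gives the robot as it stands. Calls block until the motion is done:
- r.move_to(position, orientation): joint-space move of the TCP to a pose.
- r.move_l(position, rot=None, vel=0.15, guard=None): straight line of the TCP; rot=None keeps the orientation; vel is the mean speed in m/s. With guard (N) it stops when the force on the tool has changed by that much, and returns True; else False.
- r.movej(angles): joint-space move.
- gripper_to(opening, f_grip=None): finger opening in m; f_grip is the grip in N (None keeps the last); returns when the fingers have stopped.
- r.hold(seconds).
- inverse_kinematics(position, orientation): joint angles nearest the present ones, or None.
- vision.snapshot(name): name is "scene" or "side" or "wrist"; returns the picture (400x640x3 uint8, red, green, blue); there is no depth.
- vision.get_calibration(name): a dict with "fx", "fy", "cx", "cy" (pixels), "D" ([k1, k2, p1, p2, k3] as OpenCV has them; the pictures are not rectified), "position" and "orientation" of the camera in the world. Camera axes: x right, y down, z forward; pixel columns grow to the right and rows downward; lengths in m; the calibration is good to about 2 mm. A picture is of the moment at which its call begins: read the wrist's pose just before it. get_calibration takes no time and is no camera call; for the wrist camera it gives the pose at the moment of the call.
A pose or a line that the arm cannot do raises r.PlanningError and nothing moves.
- r.sign_off(): hands the job in, once; it reports no verdict.
Trained networks look in the newest picture that a camera, given by its name, has taken for a name from the list of things; names that differ only in an ending like _2 or _b are one class to them, and where a whole thing is asked for, a point or a joint stands for the part that bears it (a point fixed in the world has none). Each returns a list of dicts, best first, with "score" (0 to 1); they miss things now and then, are a little off and sometimes report something else, mostly with a low value. They report only what shows in the picture. A call takes as long as a camera call. They do not tell look-alikes from the thing itself.
- models.boxes_of(thing, camera): "at" ([x, y, z] in m, in world coordinates, good to about 4 mm: the middle of the surface that is visible of it).
- models.regions_of(thing, camera): "pixels" (400x640 bool, what is visible of it).
- models.mark_of(thing, camera): "at" ([x, y, z] in m, in world coordinates, good to about 4 mm: a listed point, or the origin of a listed thing).
Readings, each from a call of its own:
- telemetry.current_t(): time.
- telemetry.current_joints(): joint angles.
- telemetry.current_dq(): joint speeds.
- telemetry.current_joint_efforts(): joint torques, N m.
- telemetry.current_ee_pos(): TCP position.
- telemetry.current_tool_rot(): TCP orientation.
- telemetry.current_wrist_force(): force on the tool from outside, world axes, zero at the start.
- telemetry.current_torque(): the same for the moment, N m.
- telemetry.current_opening(): finger opening in m.
Only numpy, scipy, OpenCV 4.12 (cv2) and the standard library are available. Lean on these libraries where they do the work, as an engineer would, in place of code of your own. Each camera call takes 0.05 s, during which the arm holds its last target.

### The job

Take the red-banded socket off its rack post and push it square-end down onto the square drive of the blue torque tester, turning it until the squares match, until the spring ball clicks and it sits fully home on the drive's shoulder. Then give it a gentle upward tug to prove that the ball holds it, so that the floating drive rises a little with it, and let go, leaving it home. Push gently, never so hard (over about 25 N) that the floating drive is driven down to its stop, and leave the other sockets and the things on the bench alone.

Things in the scene. Friction and masses are not known exactly. Their poses are not given: they have to be found in the camera images.
- socket_red: The socket to fit: round bright steel, 26 mm across, 50 mm tall, 0.13 kg, red band near the top. Origin: centre of its mouth (underside), z up its axis. The square hole in its underside is 13.7 mm wide, 17 mm deep, walls along its x and y, mouth chamfer 1.5 mm wide, 3 mm high. It stands mouth down over a rack post with 2 mm of play. Grip it across the diameter 30 to 40 mm above the mouth.
- socket_blue: Another socket of the same size with a blue band, to be left alone on its rack post. Origin: centre of its underside.
- socket_yellow: Another socket of the same size with a yellow band, to be left alone on its rack post. Origin: centre of its underside.
- rack: Black socket rack fixed on the bench, 56 mm (x) by 176 mm (y) by 12 mm; three posts 10 mm across and 12 mm tall stand on it, 56 mm apart along its y axis. The sockets rest on its top. Origin: centre of its underside. Which socket is on which post varies.
- tester: Blue torque tester fixed on the bench, 150 mm (x) by 110 mm (y) by 50 mm, a display near its -x end and a dark collar 52 mm across, up to 60 mm height, through which the vertical drive rises. Origin: centre of its underside; the drive's axis is 20 mm to +x of it.
- drive_seat (a point): Centre of the top of the drive's round shoulder (27 mm across), on the drive's axis, 86 mm above the bench unloaded. The socket is home when its mouth rests here. From here the square drive, 12.7 mm wide, stands up 16 mm. Its square may stand at ANY angle about the vertical, which this attitude does NOT show: find it by feel or by eye.
- drive_tip (a point): Centre of the drive's top end, 16 mm above drive_seat; 1 mm chamfer. To find the square's angle (same every quarter turn; stiff, turns only at 0.15 N m), turn the socket slowly under about 4 N of push: when the squares match within about 0.08 rad, the push falls away and the socket sinks, its mouth about 6 mm below the tip, before it meets the ball.
- drive_float (a joint): Height of the drive on its float spring, m: 0 unloaded, negative pushed down, positive pulled up. 1.5 N per mm; travel 18 mm down (27 N), 5 mm up; drive_seat moves with it. The tug check needs it up by a good 2 mm (about 3 N plus the socket's weight) for a moment with the socket still home.
- ball (a joint): How far the brass spring ball is pressed into the drive, m: 0 fully out (free, or clicked in the dimple), 0.002 on the socket's wall. It stands out 2.5 mm from one face, 8 mm above the shoulder. Pushing past it takes 9 to 14 N (more if off-centre); then it snaps into a dimple 5 to 11 mm above the socket's mouth and the push drops. It then holds a pull of 7 N.
- screwdriver: Red-handled screwdriver, 190 mm long, lying loose; leave it alone. Origin at about its middle, lying along its x axis.
- knife: Wood-handled knife, 170 mm long, lying loose; leave it alone. Origin where handle and blade meet.
- panel: Radio front panel with a green circuit board, 50 by 170 by 16 mm, lying loose; leave it alone. Origin: centre of its underside.
- meter: Yellow hand meter, 85 by 165 by 50 mm, lying loose; leave it alone. Origin: centre of its underside.
- spool: White and silver metal spool, 54 mm across, 34 mm tall, standing loose; leave it alone. Origin: centre of its underside.
Things that resemble listed ones, but are neither listed nor needed, are in the scene too. There is more than one size of the tester; the one meant has the size given above.

How it is judged:
On the way, in this order (a step that is already met when the one before it is completed fails the run):
1. the red-banded socket is lifted clear of its rack post (z of socket_red in the frame of rack above 0.035 m), for 0.1 s.
2. the socket is home on the drive with the ball clicked into its dimple (z of socket_red in the frame of drive_seat below 0.002 m and horizontal distance between socket_red and drive_seat below 0.002 m and angle between socket_red's own z axis and vertical below 0.08 rad and value of joint ball below 0.0008 m), for 0.1 s.
3. tugged: the floating drive is pulled up by 1.5 mm or more with the socket still home on it (value of joint drive_float above 0.0015 m and z of socket_red in the frame of drive_seat below 0.003 m and horizontal distance between socket_red and drive_seat below 0.002 m), for 0.1 s.
At the end, for the whole second after the job is handed in: The red-banded socket stands upright (within 0.08 rad) on the tester's drive, its mouth within 2 mm of the shoulder in height and 2 mm sideways, the ball out in the dimple (pressed in less than 0.8 mm), at rest and released (all of step 2 and z of socket_red in the frame of drive_seat above -0.002 m and linear speed of socket_red below 0.01 m/s); the robot touches nothing.
It fails at once if the floating drive is pushed down by more than 17 mm (about 25 N), onto its stop (value of joint drive_float below -0.017 m).
It fails at once if another socket is moved by more than 15 mm (distance of any of socket_blue, socket_yellow from where it was at the start of the episode above 0.015 m).
It fails at once if a thing lying on the bench is moved by more than 25 mm (distance of any of screwdriver, knife, panel, meter, spool from where it was at the start of the episode above 0.025 m).
It also fails if it takes over 72 s, if anything falls off the work surface, if the arm or the gripper's body presses on something with over 40 N, if the wrist force passes 120 N, or if a joint passes its speed limit or range.

## Working session

There is one attempt and no reset: what is moved stays moved. The work goes in short steps, each a Python script; the robot and the scene stay as the last script left them, time stands still between calls to the robot, and variables do not carry over. Pictures are saved under pics/ and viewed, and the job is handed in when it is done.

```bash
ls; mkdir -p pics; python3 - <<'E'
from plant import r, gripper_to, inverse_kinematics, vision, models, telemetry
import cv2
for n in ["scene","side","wrist"]:
    im=vision.snapshot(n); cv2.imwrite(f"pics/a_{n}.png",im[:,:,::-1])
    c=vision.get_calibration(n); print(n,c)
    for t in ["socket_red","tester","rack","drive_tip","drive_seat"]:
        try:
            print(t,[(round(d["score"],2),[round(float(v),3) for v in d["at"]]) for d in models.mark_of(t,n)][:4])
        except Exception as e: print(t,e)
print(telemetry.current_t(),r.nose_length)
E
```

```text
pics
scene {'fx': 465.6721343481593, 'fy': 465.6721343481593, 'cx': 315.58716203477235, 'cy': 200.43902529590622, 'D': array([0.02569992, 0.        , 0.        , 0.        , 0.        ]), 'position': array([1.23365101, 0.39775247, 1.18878862]), 'orientation': array([-0.16547957,  0.50137679,  0.80519024, -0.27001204])}
socket_red [(0.52, [0.691, 0.297, 0.001])]
tester [(0.9, [0.504, -0.191, -0.0]), (0.77, [0.236, -0.281, 0.002]), (0.73, [0.303, 0.234, 0.005])]
rack [(0.78, [0.537, 0.131, 0.001])]
drive_tip [(0.73, [0.332, 0.248, 0.145]), (0.47, [0.521, -0.195, 0.098]), (0.44, [0.268, -0.283, 0.143])]
drive_seat [(0.69, [0.335, 0.247, 0.119]), (0.62, [0.262, -0.284, 0.121]), (0.48, [0.52, -0.185, 0.083])]
side {'fx': 467.444109271268, 'fy': 467.444109271268, 'cx': 315.2151686706147, 'cy': 192.53095360178747, 'D': array([-0.03739853,  0.        ,  0.        ,  0.        ,  0.        ]), 'position': array([ 0.3620869 , -0.92523467,  0.89238043]), 'orientation': array([-0.42609423,  0.90177283, -0.06347621,  0.03493203])}
socket_red [(0.45, [0.548, 0.186, 0.013])]
tester [(0.73, [0.233, -0.282, -0.001]), (0.56, [0.505, -0.192, -0.007]), (0.55, [0.305, 0.235, -0.001])]
rack [(0.64, [0.535, 0.127, 0.001])]
drive_tip [(0.77, [0.268, -0.284, 0.145]), (0.54, [0.334, 0.238, 0.144]), (0.48, [0.522, -0.189, 0.102])]
drive_seat [(0.98, [0.259, -0.283, 0.12]), (0.8, [0.335, 0.243, 0.121]), (0.46, [0.521, -0.193, 0.082]), (0.43, [0.535, 0.13, -0.001])]
wrist {'fx': 295.1987033848143, 'fy': 295.1987033848143, 'cx': 316.4580004452081, 'cy': 199.0988879383876, 'D': array([-0.05632925,  0.        ,  0.        ,  0.        ,  0.        ]), 'position': array([0.11284663, 0.5690059 , 0.38520843]), 'orientation': array([0.09549705, 0.80302413, 0.5840821 , 0.06986169])}
socket_red []
tester []
rack []
drive_tip []
drive_seat []
0.9 0.025
```

View pics/a_scene.png

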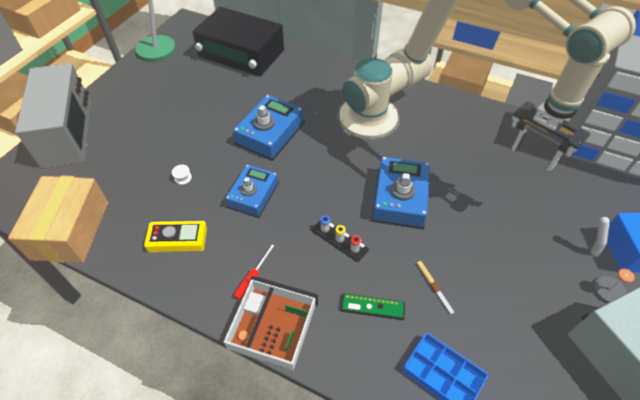

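View pics/a_side.png

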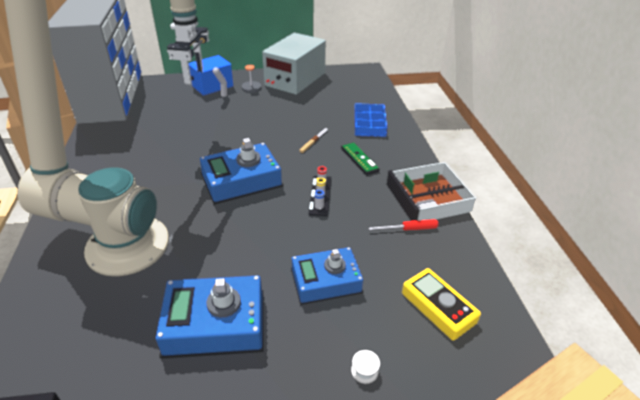

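View pics/a_wrist.png

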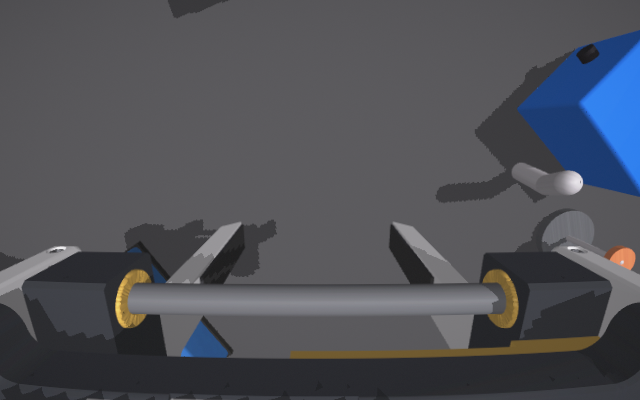

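The target tester is the small one, at scene pixel (252,188): its seat measures about 0.083 m, against 0.12 m for the look-alikes at (268,125) and (403,190). The red socket is at scene (356,242), on the +y end post. Next to it, blue is at (325,222) and yellow at (340,232). The other red items are the screwdriver handle at (243,288) and the red things in the tray. I'll check the socket close up from the wrist.

```bash
cat > h.py <<'E'
from plant import r, gripper_to, inverse_kinematics, vision, models, telemetry
import cv2, numpy as np
from scipy.spatial.transform import Rotation as R
def q(yaw):  # tool down, x axis at yaw
    m=np.array([[np.cos(yaw),np.sin(yaw),0],[np.sin(yaw),-np.cos(yaw),0],[0,0,-1]])
    x,y,z,w=R.from_matrix(m).as_quat(); return [w,x,y,z]
def Rq(o): return R.from_quat([o[1],o[2],o[3],o[0]])
def yaw():
    m=Rq(telemetry.current_tool_rot()).as_matrix(); return np.arctan2(m[1,0],m[0,0])
def snap(cam,name=None):
    c=vision.get_calibration(cam); im=vision.snapshot(cam)
    if name: cv2.imwrite(f"pics/{name}.png",im[:,:,::-1])
    return im,c
def proj(c,P):
    P=np.atleast_2d(P).astype(float); m=Rq(c["orientation"]).as_matrix().T
    K=np.array([[c["fx"],0,c["cx"]],[0,c["fy"],c["cy"]],[0,0,1]])
    return cv2.projectPoints(P,cv2.Rodrigues(m)[0],-m@c["position"],K,c["D"])[0][:,0]
def back(c,uv,z):
    K=np.array([[c["fx"],0,c["cx"]],[0,c["fy"],c["cy"]],[0,0,1]])
    p=cv2.undistortPoints(np.array([[uv]],float),K,c["D"])[0,0]
    d=Rq(c["orientation"]).as_matrix()@np.array([p[0],p[1],1]); o=c["position"]
    return o+d*(z-o[2])/d[2]
F=lambda: np.array(telemetry.current_wrist_force())
T=telemetry.current_t
E
python3 - <<'E'
from h import *
print(yaw(), telemetry.current_tool_rot())
for y in (0,3.14,-1.57,1.57):
  for p in ([0.55,0.187,0.2],[0.52,-0.19,0.25]):
    print(y,p,inverse_kinematics(p,q(y)))
im,c=snap("scene")
for n in ["scene","side"]:
  if n=="side": im,c=snap("side")
  for t in ["socket_red","socket_blue","socket_yellow"]:
    for d in models.boxes_of(t,n)[:3]: print(n,t,round(d["score"],2),np.round(d["at"],3),proj(c,d["at"]).round())
    for d in models.mark_of(t,n)[:3]: print(n,t,"mark",round(d["score"],2),np.round(d["at"],3))
print(T())
E
```

```text
1.2580122494605233 [-2.59788252e-05  8.08612644e-01  5.88341387e-01  5.93061731e-05]
0 [0.55, 0.187, 0.2] [ 2.07986991e-01  3.02988198e-01  1.54281516e+00 -4.44089210e-16
  1.29578930e+00  2.07986991e-01]
0 [0.52, -0.19, 0.25] [-4.76000605e-01  2.33237045e-01  1.51582812e+00 -4.44089210e-16
  1.39252749e+00 -4.76000605e-01]
3.14 [0.55, 0.187, 0.2] None
3.14 [0.52, -0.19, 0.25] [-4.76000605e-01  2.33237045e-01  1.51582812e+00 -4.44089210e-16
  1.39252749e+00  2.66718470e+00]
-1.57 [0.55, 0.187, 0.2] [ 2.07986991e-01  3.02988198e-01  1.54281516e+00 -4.44089210e-16
  1.29578930e+00  1.77798699e+00]
-1.57 [0.52, -0.19, 0.25] [-4.76000605e-01  2.33237045e-01  1.51582812e+00 -4.44089210e-16
  1.39252749e+00  1.09399939e+00]
1.57 [0.55, 0.187, 0.2] [ 2.07986991e-01  3.02988198e-01  1.54281516e+00 -4.44089210e-16
  1.29578930e+00 -1.36201301e+00]
1.57 [0.52, -0.19, 0.25] [-4.76000605e-01  2.33237045e-01  1.51582812e+00 -4.44089210e-16
  1.39252749e+00 -2.04600061e+00]
scene socket_red mark 0.57 [0.548 0.186 0.012]
scene socket_blue 0.47 [ 0.757 -0.297  0.041] [[176. 236.]]
scene socket_blue mark 0.61 [0.524 0.069 0.007]
side socket_red 0.54 [0.548 0.176 0.056] [[321. 172.]]
side socket_red mark 0.5 [0.545 0.183 0.012]
side socket_red mark 0.22 [0.534 0.131 0.002]
side socket_blue 0.5 [0.521 0.064 0.043] [[318. 200.]]
side socket_blue mark 0.49 [0.524 0.072 0.011]
side socket_yellow 0.56 [0.537 0.12  0.054] [[320. 184.]]
side socket_yellow mark 0.48 [0.534 0.129 0.01 ]
1.6
```

```bash
python3 - <<'E'
from h import *
r.move_to([0.537,0.185,0.24],q(-0.2))
im,c=snap("wrist","b_wrist")
for t in ["socket_red","socket_yellow","rack"]:
    for d in models.mark_of(t,"wrist")[:3]: print(t,"mark",round(d["score"],2),np.round(d["at"],3))
    for d in models.regions_of(t,"wrist")[:2]:
        v,u=np.nonzero(d["pixels"]); print(t,d["score"],u.mean(),v.mean(),u.min(),u.max(),v.min(),v.max())
print(T(),c["position"],telemetry.current_ee_pos())
E
```

```text
socket_red mark 0.84 [0.548 0.188 0.009]
socket_red 0.71 327.33901918976545 185.74413646055436 317 338 172 198
socket_yellow mark 0.94 [0.54  0.128 0.012]
socket_yellow 0.93 325.69542253521126 229.6161971830986 316 337 214 245
rack mark 0.56 [0.537 0.132 0.002]
rack 0.67 324.85043731778427 211.71107871720116 304 348 156 279
rack 0.24 274.98956780923993 21.971684053651266 260 292 0 46
3.8 [0.55013544 0.25319198 0.39474175] [0.5368075  0.18546351 0.24000616]
```

View pics/b_wrist.png

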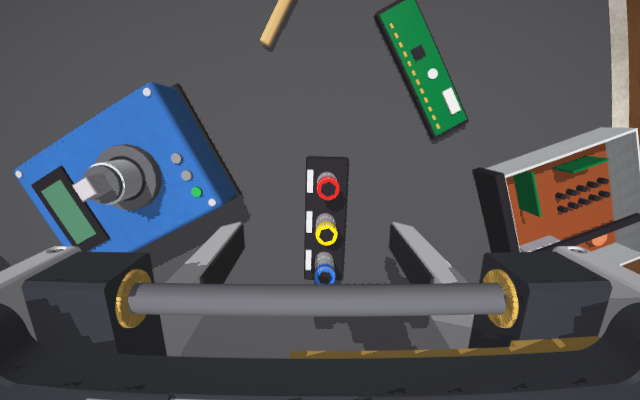

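```bash
python3 - <<'E'
from h import *
im=cv2.imread("pics/b_wrist.png"); c=vision.get_calibration("wrist")
hsv=cv2.cvtColor(im,cv2.COLOR_BGR2HSV)
def ring(name,lo,hi,box):
    m=np.zeros(im.shape[:2],bool); x0,y0,x1,y1=box
    h=hsv[y0:y1,x0:x1]; k=((h[...,0]>=lo)&(h[...,0]<=hi) | ((lo==0)&(h[...,0]>172)))&(h[...,1]>150)&(h[...,2]>90)
    v,u=np.nonzero(k); pts=np.stack([u+x0,v+y0],1).astype(np.int32)
    hull=cv2.convexHull(pts); e=cv2.fitEllipse(hull); print(name,len(pts),e)
    print(back(c,e[0],0.062).round(4), back(c,e[0],0.058).round(4))
ring("red",0,6,(305,165,350,212)); ring("yel",22,35,(305,212,350,252)); ring("blu",105,125,(308,255,345,285))
crop=im[140:290,240:420]; cv2.imwrite("pics/b_crop.png",cv2.resize(crop,None,fx=4,fy=4,interpolation=cv2.INTER_CUBIC))
E
```

```text
red 262 ((327.63336181640625, 188.0564727783203), (22.909366607666016, 23.78633689880371), 171.00460815429688)
[0.55   0.1846 0.062 ] [0.55   0.1837 0.058 ]
yel 275 ((326.0564270019531, 233.32127380371094), (22.23627471923828, 24.001033782958984), 173.61769104003906)
[0.5377 0.1309 0.062 ] [0.5376 0.1294 0.058 ]
blu 185 ((324.4602966308594, 275.05126953125), (21.270967483520508, 22.554019927978516), 173.70123291015625)
[0.5253 0.0773 0.062 ] [0.525  0.0752 0.058 ]
```

View pics/b_crop.png

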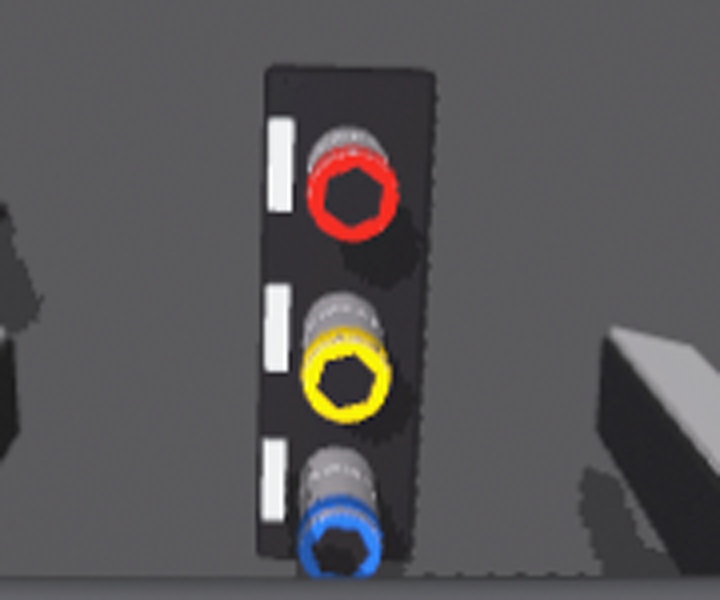

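```bash
python3 - <<'E'
from h import *
gripper_to(0.055)
w=-0.225
r.move_to([0.55,0.1845,0.12],q(w))
r.move_l([0.55,0.1845,0.054],rot=q(w),vel=0.12,guard=8)
print(F(),telemetry.current_ee_pos())
gripper_to(0.02,f_grip=45)
print(telemetry.current_opening(),F())
r.move_l([0.55,0.1845,0.13],vel=0.1)
print(F(),telemetry.current_opening(),T())
r.move_l([0.55,0.1845,0.20],vel=0.2)
snap("side","c_side");snap("wrist","c_wrist")
print(T())
E
```

```text
[-0.98127212 -0.49095082  0.79597978] [0.55103846 0.18476663 0.05524744]
0.02498478499035449 [-0.49635617 -0.47995334  2.47698428]
[-0.29772115 -0.27730571 -1.00843659] 0.025014533270093623 7.3
7.9
```

```bash
python3 - <<'E'
from h import *
a=cv2.imread("pics/c_wrist.png")[130:330,200:440]; b=cv2.imread("pics/c_side.png")[80:230,230:410]
cv2.imwrite("pics/c_m.png",np.hstack([cv2.resize(a,(480,400)),cv2.resize(b,(320,267),interpolation=2) if 0 else cv2.copyMakeBorder(cv2.resize(b,(320,267)),0,133,0,0,0)]))
p=r.move_to([0.50,-0.25,0.30],q(-0.225)) if 0 else None
# view of drive: offset so that the drive isn't hidden by held socket
for yw in (-0.225,):
    r.move_to([0.52,-0.27,0.24],q(yw))
im,c=snap("wrist","d_wrist")
for t in ["drive_tip","drive_seat","tester"]:
    for d in models.mark_of(t,"wrist")[:3]: print(t,"mark",round(d["score"],2),np.round(d["at"],3),proj(c,d["at"]).round())
print(T(),telemetry.current_ee_pos(),F())
E
```

```text
drive_tip mark 0.65 [ 0.525 -0.191  0.106] [[303. 120.]]
drive_seat mark 0.78 [ 0.264 -0.282  0.121] [[ 82. 266.]]
drive_seat mark 0.57 [ 0.52  -0.192  0.087] [[299. 122.]]
tester mark 0.89 [ 0.504 -0.194 -0.002] [[291. 128.]]
tester mark 0.67 [ 0.232 -0.283  0.004] [[123. 235.]]
9.775 [ 0.52039294 -0.26902481  0.23992798] [-0.02887479  0.9518353  -1.79348162]
```

View pics/c_m.png

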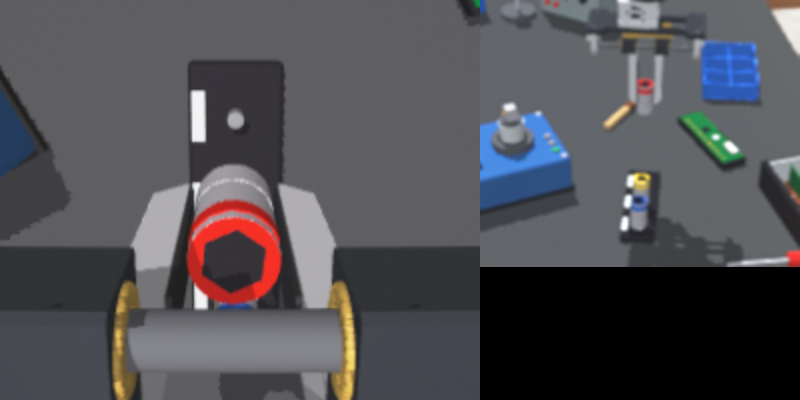

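View pics/d_wrist.png

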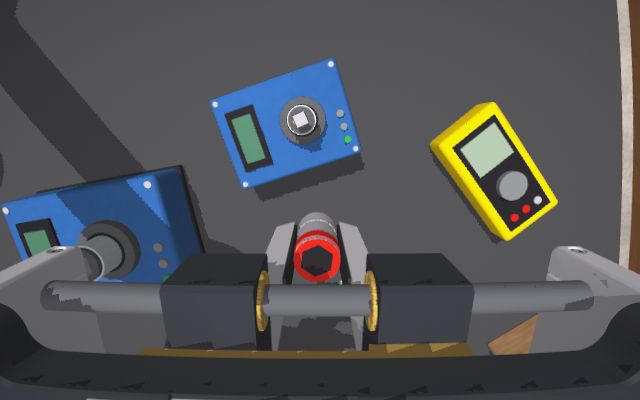

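```bash
python3 - <<'E'
from h import *
r.move_l([0.525,-0.24,0.165],rot=q(-0.225),vel=0.15)
r.hold(0.2)
im,c=snap("wrist","e_wrist")
print(T(),telemetry.current_ee_pos(),F(),yaw(),c["position"],c["orientation"])
b=im[:,:,::-1]
p=proj(c,[0.522,-0.192,0.102])[0].astype(int); print(p)
x0,y0=max(p[0]-40,0),max(p[1]-40,0)
cv2.imwrite("pics/e_crop.png",cv2.resize(b[y0:y0+80,x0:x0+80],None,fx=7,fy=7,interpolation=cv2.INTER_CUBIC)); print(x0,y0)
E
```

```text
10.7167 [ 0.52546533 -0.24062722  0.16596464] [ 0.4478835   0.45658492 -1.68156982] -0.22536064194541597 [ 0.54060311 -0.1735591   0.3207599 ] [ 0.11756668  0.9866642  -0.1119458  -0.01183098]
[296 158]
256 118
```

View pics/e_crop.png

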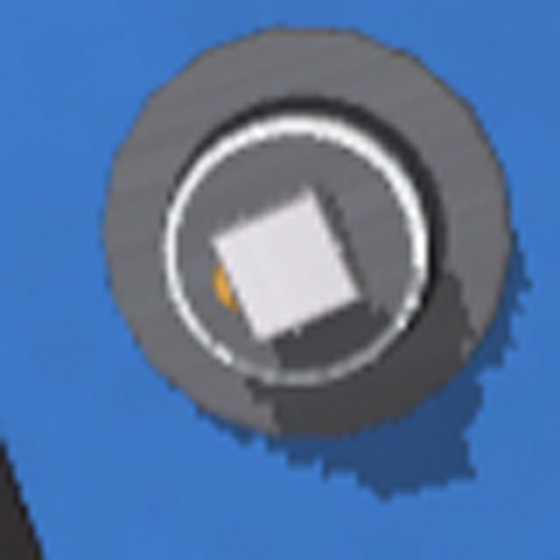

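View pics/e_wrist.png

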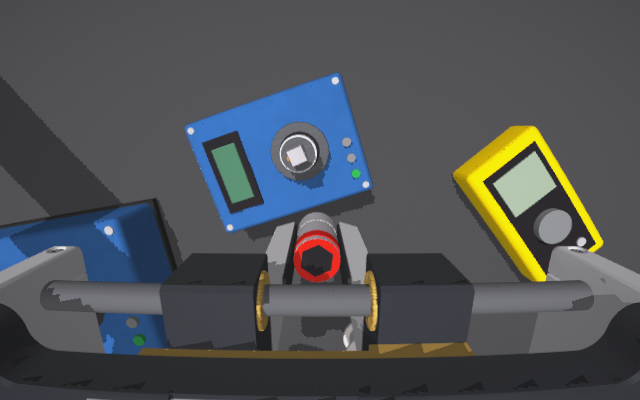

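```bash
python3 - <<'E'
from h import *
c=vision.get_calibration("wrist")
im=cv2.imread("pics/e_wrist.png")
f=lambda x,y:(256+(x+.5)/7-.5,118+(y+.5)/7-.5)
P=np.array([back(c,f(*k),0.102) for k in [(312,188),(362,298),(262,340),(213,240)]])
print(P.round(4),P.mean(0).round(4))
e=np.roll(P,-1,0)-P; print(np.linalg.norm(e,axis=1), np.mod(np.arctan2(e[:,1],e[:,0]),np.pi/2))
print("seat",back(c,f(296,248),0.086).round(4))
hsv=cv2.cvtColor(im,cv2.COLOR_BGR2HSV)[200:290,280:360]
k=((hsv[...,0]<=6)|(hsv[...,0]>172))&(hsv[...,1]>150)&(hsv[...,2]>120)
n,l,s,_=cv2.connectedComponentsWithStats(k.astype(np.uint8)); k=l==1+np.argmax(s[1:,4])
v,u=np.nonzero(k); hull=cv2.convexHull(np.stack([u+280,v+200],1).astype(np.int32))
print(s, cv2.fitEllipse(hull))
cv2.imwrite("pics/e_hex.png",cv2.resize(im[215:290,275:360],None,fx=8,fy=8,interpolation=cv2.INTER_CUBIC))
tp=np.array(telemetry.current_ee_pos())
for dz in (0.008,):
    print("sock",back(c,cv2.fitEllipse(hull)[0],tp[2]+dz)-tp)
E
```

```text
[[ 0.5268 -0.1823  0.102 ]
 [ 0.5293 -0.1946  0.102 ]
 [ 0.5179 -0.1966  0.102 ]
 [ 0.5154 -0.1852  0.102 ]] [ 0.5224 -0.1897  0.102 ]
[0.01257573 0.01152565 0.01164888 0.01175865] [0.19556159 0.16956252 0.21445206 0.24910622]
seat [ 0.5225 -0.189   0.086 ]
[[   0    0   80   90 6116]
 [  14   30   47   52 1084]] ((316.5325622558594, 255.85487365722656), (48.470489501953125, 51.60490417480469), 178.71380615234375)
sock [0.00052236 0.00201385 0.008     ]
```

View pics/e_hex.png

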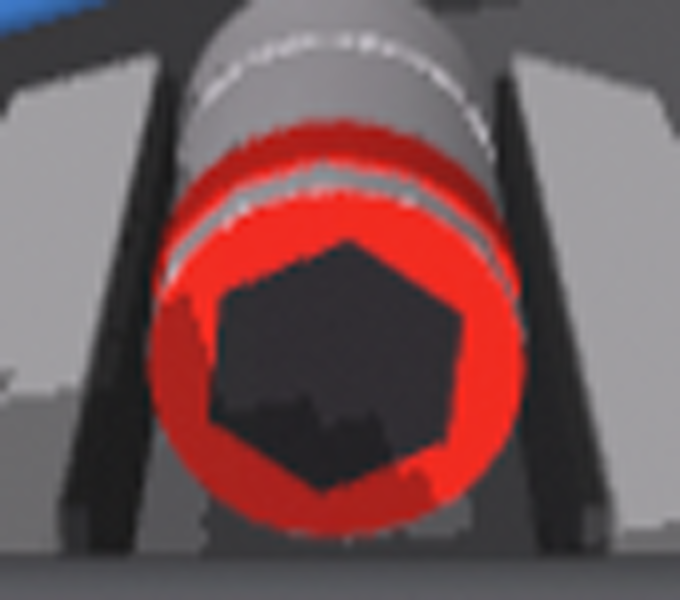

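```bash
python3 - <<'E'
from h import *
c=vision.get_calibration("wrist"); tp=np.array(telemetry.current_ee_pos())
g=lambda x,y:(275+(x+.5)/8-.5,215+(y+.5)/8-.5)
for dz in (0.0068,0):
    z=tp[2]+dz
    print(dz,"sock",(back(c,g(337,363),z)-tp).round(4))
    V=np.array([back(c,g(*k),z) for k in [(347,240),(463,318),(447,440),(325,492),(210,420),(220,295)]])
    m=V.mean(0); d=V-m; print((m-tp).round(4)); a=np.arctan2(d[:,1],d[:,0]); print(np.degrees(np.mod(a,np.pi/3)).round(1), np.linalg.norm(d,axis=1).round(4))
E
```

```text
0.0068 sock [-0.0001 -0.0009  0.0068]
[-0.0003 -0.0013  0.0068]
[12.3 10.3 12.1 12.7 11.1 12.3] [0.0094 0.0094 0.0093 0.0093 0.0094 0.0095]
0 sock [-0.0007 -0.004   0.    ]
[-0.001  -0.0044  0.    ]
[12.3 10.3 12.1 12.7 11.1 12.3] [0.0098 0.0098 0.0098 0.0097 0.0098 0.0099]
```

```bash
python3 - <<'E'
from h import *
w=-0.225
r.move_l([0.5227,-0.1885,0.165],rot=q(w),vel=0.12)
r.move_l([0.5227,-0.1885,0.153],vel=0.05); r.hold(0.2)
f0=F(); print(f0)
snap("side","f_side");snap("scene","f_scene")
g=r.move_l([0.5227,-0.1885,0.132],vel=0.02,guard=4)
r.hold(0.1)
print(g,telemetry.current_ee_pos(),F()-f0,telemetry.current_torque(),T())
snap("side","g_side")
b=cv2.imread("pics/g_side.png");a=cv2.imread("pics/f_side.png");s=cv2.imread("pics/f_scene.png")
print(proj(vision.get_calibration("side"),[.5225,-.189,.1]),proj(vision.get_calibration("scene"),[.5225,-.189,.1]))
cv2.imwrite("pics/fg.png",np.hstack([cv2.resize(k,None,fx=3,fy=3,interpolation=2) for k in (a[190:310,290:370],b[190:310,290:370],s[120:240,210:290])]))
E
```

```text
[ 0.13051541  1.43414707 -2.54878875]
True [ 0.52176878 -0.18898236  0.13408215] [-1.17702732 -2.46163458  3.53079317] [-0.27277653  0.09163641  0.08502195] 12.95
[[334.80871866 251.08918488]] [[247.23675714 179.70830199]]
```

View pics/fg.png

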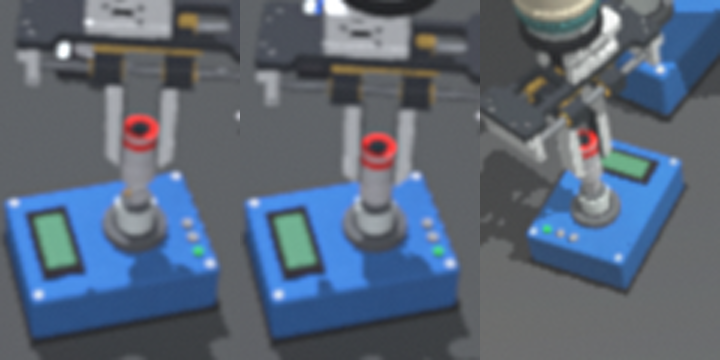

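```bash
python3 - <<'E'
from h import *
f0=np.array([0.13,1.43,-2.55])
gripper_to(0.02,f_grip=58)
x,y,z=0.5223,-0.1891,0.134
r.move_l([x,y,z],rot=q(-0.225),vel=0.01); r.hold(0.1)
print(telemetry.current_ee_pos(),F()-f0,T())
pk=0
while z>0.1175:
    z-=0.001
    r.move_l([x,y,z],vel=0.012)
    f=F()-f0; print(round(z,4),telemetry.current_ee_pos().round(4) if hasattr(telemetry.current_ee_pos(),'round') else telemetry.current_ee_pos(),f.round(2),round(T(),2))
    if f[2]>18: print("limit");break
    if pk>7 and f[2]<pk-3: print("drop");break
    if np.hypot(f[0],f[1])>8: print("lat"); break
    pk=max(pk,f[2])
E
```

```text
[ 0.5217782  -0.18899714  0.13384473] [-0.77662211 -2.3130725   3.82211974] 13.5667
0.133 [ 0.5218 -0.189   0.1329] [-3.6  -2.08  5.59] 13.82
0.132 [ 0.5218 -0.189   0.132 ] [-4.21 -3.33  6.67] 14.07
0.131 [ 0.5219 -0.189   0.1311] [-4.08 -2.46  8.44] 14.32
0.13 [ 0.5219 -0.189   0.1302] [-3.65 -3.09  8.76] 14.57
0.129 [ 0.5227 -0.1889  0.1284] [-1.82 -2.06  1.59] 14.82
drop
```

```bash
python3 - <<'E'
from h import *
f0=np.array([0.13,1.43,-2.55])
x,y,z=0.5224,-0.1891,0.1284
for i in range(4):
    z-=0.001
    r.move_l([x,y,z],vel=0.012)
    f=F()-f0; print(round(z,4),np.round(telemetry.current_ee_pos(),4),f.round(2),round(T(),2))
    if f[2]>8: break
r.hold(0.15)
snap("side","h_side"); snap("scene","h_scene")
for cam in("side","scene"):
    for t in ("drive_seat","socket_red"):
        for d in models.mark_of(t,cam)[:2]: print(cam,t,round(d["score"],2),np.round(d["at"],3))
b=cv2.imread("pics/h_side.png");s=cv2.imread("pics/h_scene.png")
cv2.imwrite("pics/h.png",np.hstack([cv2.resize(k,None,fx=4,fy=4,interpolation=2) for k in (b[190:310,290:370],s[120:240,210:290])]))
E
```

```text
0.1274 [ 0.5227 -0.1889  0.1272] [-1.19 -2.25  2.09] 15.1
0.1264 [ 0.5227 -0.189   0.1265] [-0.81 -1.32  3.6 ] 15.35
0.1254 [ 0.5227 -0.189   0.1256] [-1.25 -0.77  5.12] 15.6
0.1244 [ 0.5227 -0.189   0.1246] [-0.42  0.3   5.94] 15.85
side drive_seat 0.73 [ 0.259 -0.282  0.124]
side drive_seat 0.59 [ 0.525 -0.191  0.08 ]
side socket_red 0.77 [ 0.516 -0.191  0.081]
scene drive_seat 0.8 [0.334 0.247 0.12 ]
scene drive_seat 0.63 [ 0.263 -0.285  0.119]
scene socket_red 0.43 [ 0.523 -0.19   0.085]
```

View pics/h.png

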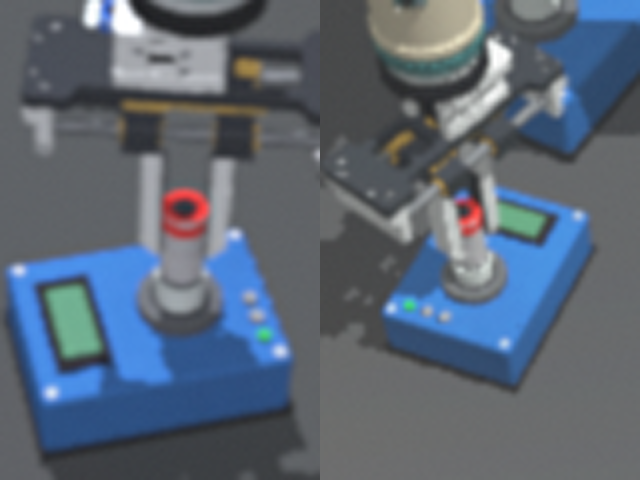

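```bash
python3 - <<'E'
from h import *
f0=np.array([0.13,1.43,-2.55])
x,y,z=0.5225,-0.1892,0.1244
def st(z,v=0.012):
    r.move_l([x,y,z],vel=v); f=F()-f0
    print(round(z,4),np.round(telemetry.current_ee_pos(),4),f.round(2),round(T(),2)); return f
while z>0.1198:
    z-=0.001
    if st(z)[2]>13: break
for zz in (0.125,0.1285,0.1295,0.1302,0.1308):
    f=st(zz)
snap("side","i_side")
E
```

```text
0.1234 [ 0.5226 -0.189   0.1236] [-0.8   0.23  6.84] 16.55
0.1224 [ 0.5226 -0.1891  0.1228] [-1.52  0.91  8.83] 16.8
0.1214 [ 0.5227 -0.1891  0.122 ] [-1.63  0.59 10.63] 17.05
0.1204 [ 0.5227 -0.189   0.1212] [-1.7   1.17 10.72] 17.3
0.1194 [ 0.5227 -0.1891  0.1204] [-1.11  0.9  13.09] 17.55
0.125 [ 0.5226 -0.1891  0.1249] [ 1.03 -0.09  7.5 ] 18.17
0.1285 [ 0.5221 -0.1895  0.128 ] [-0.56 -1.52  0.83] 18.61
0.1295 [ 0.5221 -0.1892  0.1292] [-0.11 -0.77 -0.26] 18.86
0.1302 [ 0.5222 -0.1891  0.13  ] [-0.66 -1.23 -0.42] 19.11
0.1308 [ 0.5222 -0.1891  0.1306] [-0.27 -0.9  -1.4 ] 19.36
```

```bash
python3 - <<'E'
from h import *
f0=np.array([0.13,1.43,-2.55])
x,y=0.5225,-0.1890
def st(z,v=0.012):
    r.move_l([x,y,z],vel=v); f=F()-f0
    print(round(z,4),np.round(telemetry.current_ee_pos(),4),f.round(2),round(T(),2)); return f
for zz in (0.1314,0.1319,0.1322): 
    if st(zz)[2]<-5.5: break
r.hold(0.4); f=F()-f0; print(np.round(telemetry.current_ee_pos(),4),f.round(2))
snap("side","j_side");snap("scene","j_scene")
b=cv2.imread("pics/j_side.png");s=cv2.imread("pics/j_scene.png")
cv2.imwrite("pics/j.png",np.hstack([cv2.resize(k,None,fx=4,fy=4,interpolation=2) for k in (b[190:310,290:370],s[120:240,210:290])]))
E
```

```text
0.1314 [ 0.5223 -0.189   0.1313] [-1.31 -2.3  -2.84] 19.66
0.1319 [ 0.5223 -0.189   0.1318] [-0.85 -1.73 -2.34] 19.91
0.1322 [ 0.5223 -0.189   0.1321] [-1.97 -1.57 -2.21] 20.16
[ 0.5224 -0.189   0.1321] [-1.85 -2.32 -3.61]
```

View pics/j.png

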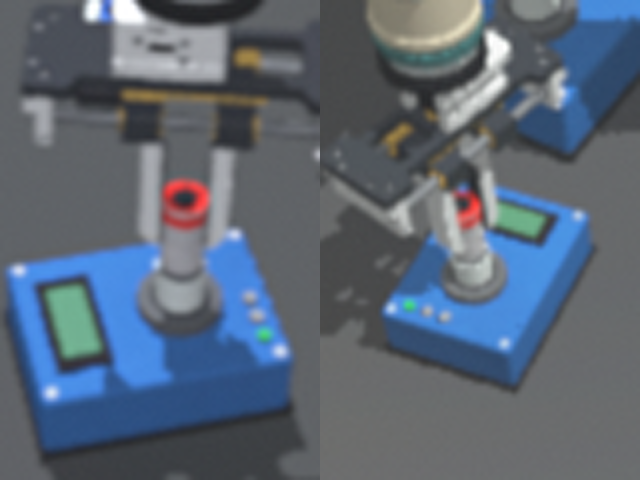

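```bash
python3 - <<'E'
from h import *
f0=np.array([0.13,1.43,-2.55])
x,y=0.5226,-0.1888
def avg(n=12):
    L=[]
    for i in range(n): r.hold(0.02); L.append(F()-f0)
    return np.mean(L,0).round(2)
print(avg())
for z in (0.1327,0.1331):
    r.move_l([x,y,z],vel=0.012); f=avg(); print(z,np.round(telemetry.current_ee_pos(),4),f,T())
    if f[2]<-4.8: break
E
```

```text
[-1.97 -2.86 -2.52]
0.1327 [ 0.5224 -0.1889  0.1326] [-2.27 -3.67 -3.08] 21.3083
0.1331 [ 0.5225 -0.1889  0.133 ] [-2.51 -4.12 -3.93] 21.7583
```

```bash
python3 - <<'E'
from h import *
f0=np.array([0.13,1.43,-2.55])
def avg(n=15):
    L=[]
    for i in range(n): r.hold(0.02); L.append(F()-f0)
    return np.mean(L,0).round(2)
x,y=0.5222,-0.1894
for z in (0.1333,0.1336):
    r.move_l([x,y,z],vel=0.012); f=avg(); print(z,np.round(telemetry.current_ee_pos(),4),f,T())
snap("wrist","k_wrist")
snap("side","k_side")
for z in (0.1310,0.1290,0.1270,0.1250):
    r.move_l([x,y,z],vel=0.012); f=avg(8); print(z,np.round(telemetry.current_ee_pos(),4),f,T())
E
```

```text
0.1333 [ 0.5223 -0.1891  0.1333] [-2.06 -2.14 -3.67] 22.2583
0.1336 [ 0.522  -0.1893  0.1335] [-1.93 -1.7  -3.92] 22.7583
0.131 [ 0.5222 -0.1894  0.1312] [-2.98 -1.19 -0.82] 23.3583
0.129 [ 0.5228 -0.1897  0.1293] [-1.2  -1.7   0.35] 23.8083
0.127 [ 0.5228 -0.1897  0.1273] [-0.6  -2.2   2.37] 24.2583
0.125 [ 0.5228 -0.1897  0.1254] [-0.13 -2.17  5.14] 24.7083
```

```bash
python3 - <<'E'
from h import *
f0=np.array([0.13,1.43,-2.55])
def avg(n=15):
    L=[]
    for i in range(n): r.hold(0.02); L.append(F()-f0)
    return np.mean(L,0).round(2)
r.move_l([0.5226,-0.1892,0.1283],vel=0.012); print(avg(8))
gripper_to(0.05)
print("open",avg(),telemetry.current_opening(),T())
r.move_l([0.5226,-0.1892,0.21],vel=0.1); r.hold(.2)
print("free",avg(),T())
snap("side","l_side"); snap("wrist","l_wrist");snap("scene","l_scene")
b=cv2.imread("pics/l_side.png");s=cv2.imread("pics/l_scene.png");w=cv2.imread("pics/l_wrist.png")
cv2.imwrite("pics/l.png",np.hstack([cv2.resize(k,None,fx=3,fy=3,interpolation=2) for k in (b[190:310,290:370],s[120:240,210:290],w[150:270,265:375])]))
E
```

```text
[ 0.45 -1.72  1.47]
open [-0.06 -1.33  2.61] 0.050040055712063505 26.1083
free [-0.15 -1.3   2.61] 27.525
```

View pics/l.png

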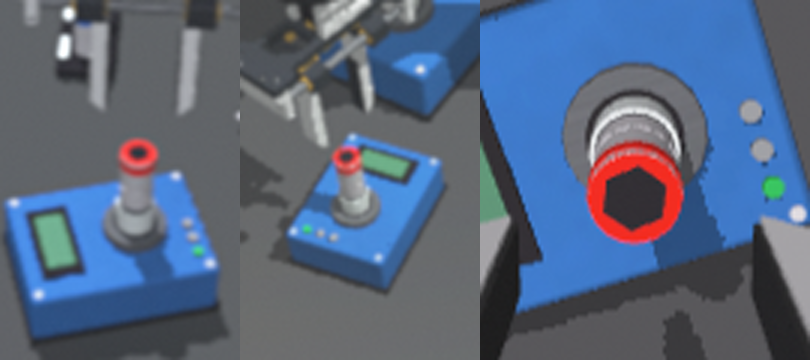

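The socket is on the drive. The empty-gripper reading shows my force zero was about 1.3 N off, so I'll re-grip, repeat the tug with a proper tare, press home and release under a light load.

```bash
python3 - <<'E'
from h import *
def avg(n=12):
    L=[]
    for i in range(n): r.hold(0.02); L.append(F())
    return np.mean(L,0)
x,y=0.5226,-0.1892
f0=avg()
g=r.move_l([x,y,0.128],vel=0.08,guard=8); print(g)
f0=avg(); print("tare",f0.round(2))
gripper_to(0.02,f_grip=45)
print("grip",telemetry.current_opening(),(avg()-f0).round(2),np.round(telemetry.current_ee_pos(),4))
def st(z,n=10):
    r.move_l([x,y,z],vel=0.012); f=avg(n)-f0
    print(z,np.round(telemetry.current_ee_pos(),4),f.round(2),round(T(),2)); return f
for z in (0.126,0.1235): st(z)
for z in (0.128,0.1295,0.1305,0.131,0.1315,0.132,0.1325,0.133):
    if st(z)[2]<-4.7: break
r.hold(0.2)
for z in (0.128,0.126,0.1235,0.1265): st(z)
E
```

```text
False
tare [0.06 0.18 0.02]
grip 0.025161336698111422 [-0.31 -0.14 -0.06] [ 0.5226 -0.1892  0.128 ]
0.126 [ 0.5226 -0.1892  0.1262] [-0.82  0.1   2.84] 30.44
0.1235 [ 0.5226 -0.1892  0.124 ] [-1.61  0.44  6.02] 30.97
0.128 [ 0.5226 -0.1892  0.1278] [-0.21 -0.45  0.46] 31.66
0.1295 [ 0.5225 -0.1891  0.1293] [-0.05 -0.47 -1.59] 32.1
0.1305 [ 0.5225 -0.1891  0.1304] [-0.48 -0.6  -2.64] 32.52
0.131 [ 0.5225 -0.1892  0.1309] [-0.28 -0.45 -3.05] 32.93
0.1315 [ 0.5225 -0.1892  0.1314] [-0.56 -0.31 -3.69] 33.35
0.132 [ 0.5225 -0.1891  0.1319] [-0.46 -0.39 -4.6 ] 33.77
0.1325 [ 0.5225 -0.1891  0.1324] [-0.72 -0.11 -4.89] 34.18
0.128 [ 0.5227 -0.1894  0.1282] [-1.66 -0.29 -0.42] 35.08
0.126 [ 0.5227 -0.1893  0.1262] [-2.16 -0.27  2.68] 35.56
0.1235 [ 0.5227 -0.1893  0.124 ] [-3.32 -0.24  5.96] 36.08
0.1265 [ 0.5227 -0.1893  0.1264] [-1.95 -1.03  2.45] 36.65
```

```bash
python3 - <<'E'
from h import *
gripper_to(0.05)
r.move_l([0.5226,-0.1892,0.215],vel=0.1); r.hold(.3)
im,c=snap("wrist","m_wrist"); snap("side","m_side")
for cam in("side","wrist"):
    for d in models.mark_of("socket_red",cam)[:2]: print(cam,round(d["score"],2),np.round(d["at"],3))
w=im[:,:,::-1].copy(); print(F(),T())
hsv=cv2.cvtColor(w,cv2.COLOR_BGR2HSV)
k=((hsv[...,0]<=6)|(hsv[...,0]>172))&(hsv[...,1]>150)&(hsv[...,2]>120); k[:120]=0;k[290:]=0;k[:,:250]=0;k[:,390:]=0
v,u=np.nonzero(k); e=cv2.fitEllipse(cv2.convexHull(np.stack([u,v],1).astype(np.int32))); print(e,back(c,e[0],0.134))
b=cv2.imread("pics/m_side.png")
cv2.imwrite("pics/m.png",np.hstack([cv2.resize(q_,None,fx=3,fy=3,interpolation=2) for q_ in (b[190:310,290:370],w[150:270,265:375])]))
E
```

```text
side 0.54 [ 0.748 -0.307 -0.   ]
side 0.53 [ 0.521 -0.188  0.084]
wrist 0.57 [ 0.522 -0.192  0.083]
[ 0.42010713 -0.62621915 -0.73072498] 38.7667
((316.82171630859375, 212.38731384277344), (31.177711486816406, 32.857139587402344), 176.90980529785156) [ 0.52295061 -0.18840944  0.134     ]
```

View pics/m.png

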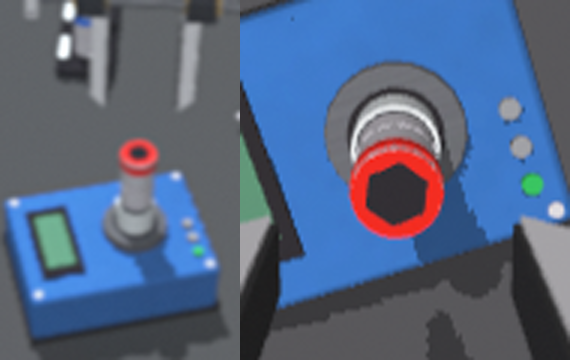

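The socket stands upright and centred on the drive, and the gripper is clear of it. I'm handing in the job.

```bash
python3 -c "
from h import *
r.sign_off(); print(T())"
```

```text
the job is handed in; nothing more can be done
the job is handed in; nothing more can be done
```

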